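Charge the blue pot from the drop cup

TASK

Charge the blue-banded pot: lift the loaded drop cup off its white board by the wooden handle, hold it upright over the blue-banded pot and lower it so that the red release tab is pressed on that pot's blue trip bar, until the hinged bottom swings open and the chunk of blue glass falls into the pot. Then set the empty cup back, upright, on the middle of its board without dropping it. Don't touch the glass with the fingers, and leave the amber pot and the tools and glassware on the bench alone.

Things in the scene. Friction and masses are not known exactly. Their poses are not given: they have to be found in the camera images.
- cup: drop cup, loose, 0.3 kg: square aluminium box, 70 x 70 mm outside, 62 inside, walls from z = 36 to 100 mm, open above, on two dark skid feet along x at y = -33 and +33 mm. Two straps at y = -33 and +33 mm carry the handle bar above it. Origin: underside of the feet, centre; z up. Its bottom is a flap hinged along y at x = +33, z = 34 mm; the red release tab sticks out from that hinge to +x
- cup_handle (a point): centre of the wooden handle bar, 150 mm above the feet; axes as the cup's. The bar runs along y: 76 mm long (60 mm free between the straps), 14 mm thick in x, 16 mm high, 42 mm clear above the box; grasp it across x
- cup_in (a point): point on the cup's vertical middle line inside the box, 56 mm above the feet, 20 mm above the shut bottom; the chunk lies about here at the start
- tab_tip (a point): end of the red release tab, which is 50 mm long from the hinge, 30 mm wide, 4 mm thick and slopes 30 degrees down when shut; the tip is then 76 mm from the cup's middle line and 9 mm above foot level. Lowering the cup with the tab on a fixed bar tilts the tab up and swings the bottom down
- flap (a joint): hinged bottom of the cup, one rigid piece with the tab: 0 = shut (a light spring holds it shut even loaded, and shuts it again), positive = swung down, stop at 1.35 rad. The chunk slips out at about 0.6 to 0.9 rad. Opening takes 2 to 5 N on the tab. Fully open, its free edge is 65 mm below the hinge
- board: white ceramic board, fixed, 160 x 140 x 12 mm (x, y, z), where the cup stands; origin: centre of its underside
- board_top (a point): centre of the board's upper face, 12 mm above the bench
- chunk: chunk of solid blue glass, 8-sided, 40 mm across, 38 mm high, about 90 g, loose in the cup; origin: centre of its underside
- chunk_center (a point): middle of the chunk
- pot_blue: white ceramic pot with a blue band and a blue trip bar, fixed on a steel plate 180 x 120 x 6 mm; rim 128 mm outside, 116 mm inside, 61 mm above the bench; inner floor about 100 mm across. Origin: on the pot's middle line at bench level; z up. The trip bar stands on its +x side
- pot_blue_in (a point): centre of the blue-banded pot's inner floor, 14 mm above the bench
- pot_blue_bar (a point): middle of the blue trip bar, on its top, 144 mm above the bench, 58 mm from the pot's middle. 8 mm rod along the pot's y, 84 mm long, held at its ends by arms from uprights at x = 96 mm; axes as the pot's. Cup centred over the pot, x axes alike: the tab meets the bar 25 mm out from the hinge with the feet about 127 mm above the bench; 40 mm lower the bottom is fully open
- pot_amber: the same pot, plate and trip bar with an amber band and an amber bar, not to be touched; origin as for the blue one
- paddle: wooden paddle, loose on the bench, 200 mm long, 75 mm wide, 16 mm thick; origin: centre of its underside; blade to +x
- tumbler: green glass tumbler, loose, standing, 72 mm across, 95 mm high; origin: centre of its underside
- jacks: steel glassblower's jacks (tongs of bent bar), loose, lying, 190 mm long, 12 mm thick; origin: centre of the underside; bend to -x
Mind the look-alikes: they are no part of the job. Leave any green or pink look-alike of the pot_blue alone.

How it is judged:
By the outcome, as a careful person would: the job done as asked, in the order asked, and still so for the second after the job is handed in, with the robot touching nothing.
It also fails if it takes over 56 s, if anything falls off the work surface, if the arm or the gripper's body presses on something with over 40 N, if the wrist force passes 120 N, or if a joint passes its speed limit or range.

ROBOT

A 6-joint arm with a two-finger parallel gripper is mounted at the origin on the work surface. World frame = base frame: x ahead of the robot, y to its left, z up, the work surface at z = 0. Lengths are in mm, angles in rad, forces in N, time in s.
With the tool pointing down it reaches from about 300 to 775 mm from the base axis. Payload 14.6 kg.
Tool frame: the origin (TCP) lies at the very end of the fingers, on their centre line; the grasp point (between the pads) lies 19 mm behind it; z points along the fingers, y is the line along which they close (so a half turn about z gives the same grasp; the last joint's range is limited). The gripper opens to 94 mm and grips with 3 to 60 N. Pads are 16 mm wide; open, the fingers measure 119 mm over their backs; the gripper's body (75 mm by 177 mm) begins 78 mm behind the grasp point.
Start: joints at [1.129, 0.3, 1.521, -0, 1.321, -0.067], TCP at [201.344, 511.81, 205.446] pointing down, gripper open.
Joint ranges: [-3.03, 3.03], [-0.79, 2.21], [0.23, 2.52], [-1.04, 4.18], [0, 3.07], [-2.55, 2.55]. Speed limits (rad/s): [2.22, 2.22, 2.57, 3.14, 3.14, 3.14].

INTERFACE

Orientations are given as [roll, pitch, yaw] about the fixed x, y, z axes, in that order (R = Rz(yaw) Ry(pitch) Rx(roll)).
In Python, from cell import manip, camera, get_calibration gives the robot as it stands. The module is installed in compiled form; this text tells all that it offers.
- The arm moves only by the tool jog_arm, never from a script. Its argument "plan" is one flat list of numbers, 6 for each row, row after row: the shift along the world's x, y, z in m, then the turn, a rotation vector about the world's x, y, z in degrees. A call has 1 to 20 rows; each row is the pose to reach, as a shift and turn from the pose commanded when the call began; what a row does not reach only later rows make up. A row lasts 1/10 s, in which the tool goes at most 50 mm and 8.59 degrees, less where a joint would pass 70% of its speed; a pose out of reach is approached as far as the arm can. A call with a gripper value outside its range is refused whole. "claw" is the finger opening in m, from 0 to 0.094, set as the call begins (left out, the last holds). The fingers move at their own pace and stop on an object; "force" is the grip in N (left out, the last holds). Time passes only in rows, so rows that repeat a pose let the fingers close. It gives the time, the measured TCP pose, the force, the opening and the grip force at its end, in the units of the state.
- manip.read_state(): the state, without advancing time (a new reading comes with each control period).
- camera(name): name is "scene" or "top"; returns (picture, depth): 384x512x3 uint8, red, green, blue; 384x512 float32, mm along the optical axis (not along the pixel's ray), 0 where there is no reading.
- get_calibration(name): a dict with "fx", "fy", "cx", "cy" (pixels), "k1" (the pictures are not rectified: a ray, as slopes to the right and down, at radius r is drawn at 1 + k1 r^2 times it, then the intrinsics apply), "origin" and "attitude" of the camera in the world. Camera axes: x right, y down, z forward; pixel columns grow to the right and rows downward; lengths in mm; the calibration is good to about 2 mm. A picture is of the moment at which its call begins. get_calibration takes no time and is no camera call.
- manip.sign_off(): hands the job in; it is judged then, once.
The state is a dict: "clock": time; "joints": joint angles; "qd": joint speeds; "effort": joint torques, N m; "eef_pos": TCP position; "eef_rot": TCP orientation; "wrist_force": force on the tool from outside, world axes, zero at the start; "moment": the same for the moment, N m; "finger_gap": finger opening in mm; "finger_force": force on a finger pad.
Only numpy, scipy, OpenCV 4.12 (cv2) and the standard library are available. Lean on these libraries where they do the work, as an engineer would, in place of code of your own. Each camera call takes 0.05 s, during which the arm holds its last target. There are 200 camera calls.

## Working session

There is one attempt and no reset: what is moved stays moved. The work goes in short steps, Python scripts to look and compute and a tool call to move; the robot and the scene stay as the last step left them, time stands still between calls to the robot, and variables do not carry over. Pictures are saved under pics/ and viewed, at most 10 in all, crops included, and the job is handed in when it is done.

Besides the shell and the picture viewer there is one more tool, called after "Request:" as name(argument=value, ...) on one line, values as JSON. jog_arm: Moves the arm, as the interface text tells. Its arguments: {"type":"object","properties":{"plan":{"type":"array"},"claw":{"type":"number"},"force":{"type":"number"}},"required":["plan"]}

```bash
mkdir -p pics; cat > h.py <<'E'
import numpy as np, cv2
from cell import manip, camera, get_calibration
from scipy.spatial.transform import Rotation as R
def att(c):
    a=np.array(c["attitude"],float)
    return a if a.shape==(3,3) else R.from_euler('xyz',a).as_matrix()
def snap(name):
    p,d=camera(name); np.savez('last_'+name+'.npz',p=p,d=d)
    return p,d
def load(name):
    z=np.load('last_'+name+'.npz'); return z['p'],z['d']
def ray(c,u,v):
    xd=(u-c["cx"])/c["fx"]; yd=(v-c["cy"])/c["fy"]; x,y=xd,yd
    for _ in range(20):
        f=1+c["k1"]*(x*x+y*y); x,y=xd/f,yd/f
    return np.stack([x,y,np.ones_like(x)],-1)
def world(name,u,v,d):
    c=get_calibration(name); u=np.asarray(u,float);v=np.asarray(v,float)
    return (ray(c,u,v)*np.asarray(d)[...,None])@att(c).T+np.array(c["origin"])
def cloud(name,d):
    v,u=np.mgrid[0:384,0:512]; w=world(name,u,v,d); w[d==0]=np.nan; return w
def onplane(name,u,v,z):
    c=get_calibration(name); r=ray(c,np.asarray(u,float),np.asarray(v,float))@att(c).T; o=np.array(c["origin"])
    return o+r*((z-o[2])/r[...,2])[...,None]
E
python3 - <<'E'
from h import *
for n in("scene","top"):
    print(get_calibration(n)); p,d=snap(n); cv2.imwrite(f'pics/{n}0.png',cv2.resize(p[...,::-1],(800,600),interpolation=cv2.INTER_CUBIC))
print(manip.read_state())
E
```

```text
{'fx': 361.70584982263273, 'fy': 361.70584982263273, 'cx': 249.73207082793337, 'cy': 186.4796133965853, 'k1': 0.014524958275124622, 'origin': array([741.06666066, 280.06359955, 908.83828474]), 'attitude': array([-2.62312914e+00, -4.58234897e-04,  2.57941627e+00])}
{'fx': 374.90545124033963, 'fy': 374.90545124033963, 'cx': 248.59691920183678, 'cy': 194.74958704120982, 'k1': 0.03930126453395522, 'origin': array([ 282.87401371, -118.97360596, 1344.93953241]), 'attitude': array([-2.95128481, -0.00905238, -1.59571409])}
{'clock': 0.1, 'joints': array([ 1.12940804e+00,  3.00413551e-01,  1.52149131e+00, -5.18374633e-05,
        1.32070439e+00, -6.65858081e-02]), 'qd': array([ 7.95083630e-04, -7.51777054e-04, -1.30205825e-04, -3.06221567e-04,
        6.51358437e-04, -5.57295290e-06]), 'effort': array([ 2.98227515e-04, -5.32640183e+01, -3.53288305e+01,  7.09050894e-02,
        2.35149404e-02, -8.94491478e-06]), 'eef_pos': array([201.25993567, 511.61045332, 204.95587376]), 'eef_rot': array([-3.14057496e+00, -1.75407183e-05,  2.76680302e+00]), 'wrist_force': array([ 0.19401137,  0.18102961, -0.22441827]), 'moment': array([-0.03415514, -0.00744894, -0.02631508]), 'finger_force': 0.0, 'finger_gap': 93.91783175459304}
```

View pics/top0.png

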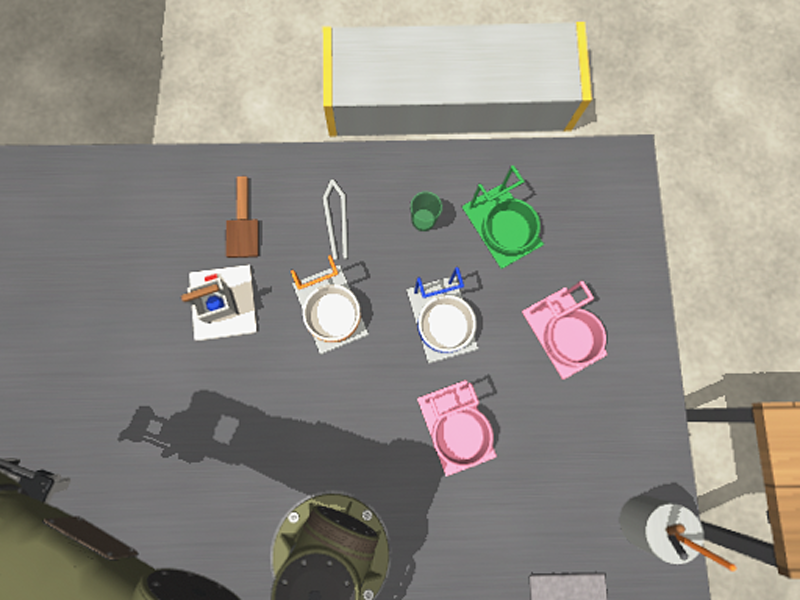

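View pics/scene0.png

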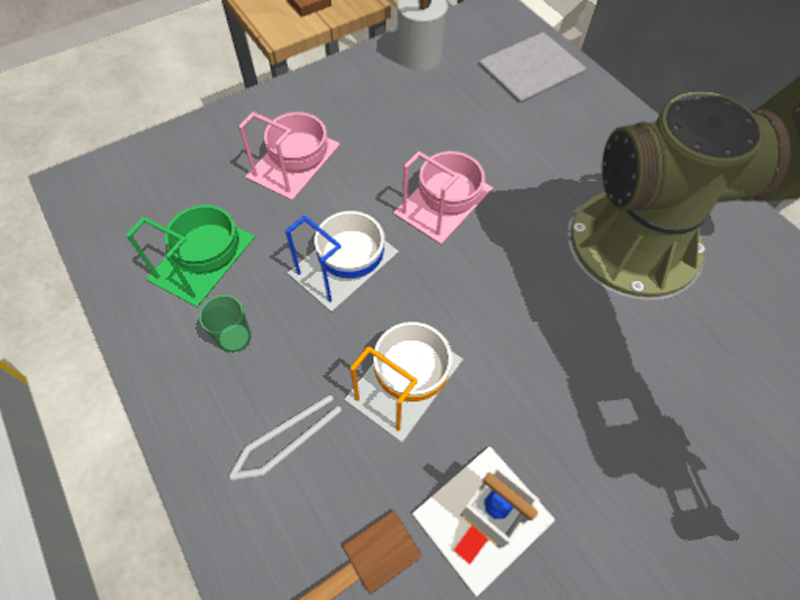

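The top view (800x600) shows the drop cup on its white board at (212,302). Five pots could be taken for the target:
- blue-banded at (446,322), with the blue trip bar at (440,285)
- amber at (332,312)
- green at (510,228)
- pink at (575,338)
- pink at (462,435)

I choose the white pot with the blue band and bar, and will check it in a close crop while measuring.

```bash
python3 - <<'E'
from h import *
W={n:cloud(n,load(n)[1]) for n in("scene","top")}
ims={}
for n in W:
    p=load(n)[0]; w=W[n]; hsv=cv2.cvtColor(p,cv2.COLOR_RGB2HSV); H,S,V=[hsv[...,i].astype(int) for i in range(3)]
    z=w[...,2]
    blue=(H>108)&(H<130)&(S>130)
    red=((H<4)|(H>175))&(S>180)
    def st(t,m):
        q=w[m]; 
        if len(q)<3: print(n,t,len(q));return
        c=q.mean(0); e,v=np.linalg.eigh(np.cov((q-c)[:,:2].T)); print(n,t,len(q),c.round(1),'min',q.min(0).round(0),'max',q.max(0).round(0),'axis deg',np.degrees(np.arctan2(v[1,1],v[0,1])).round(1),'sd',np.sqrt(e).round(1))
    st('bar',blue&(z>132)&(z<156)&(w[...,1]<100))
    st('red',red&(z<120))
    brown=(H<16)&(S>80)&(z>145)&(z<185)&(w[...,1]>100)&(w[...,0]<520)
    st('handle',brown)
    # blue pot rim: white pts at z ~61
    if n=='top': pr=(446*.64,322*.64)
    else: pr=(350*.64,240*.64)
    vv,uu=np.mgrid[0:384,0:512]
    m=(np.hypot(uu-pr[0],vv-pr[1])<42)&(z>57)&(z<66)&(S<60)
    q=w[m]; A=np.c_[2*q[:,:2],np.ones(len(q))]; s=np.linalg.lstsq(A,(q[:,:2]**2).sum(1),rcond=None)[0]
    print(n,'rim',len(q),s[:2].round(1),np.sqrt(s[2]+s[0]**2+s[1]**2).round(1))
    b=(S<40)&(V>180)&(z>6)&(z<19)&(w[...,1]>130)
    q=w[b][:,:2].astype(np.float32); print(n,'board',cv2.minAreaRect(q),len(q), w[b][:,2].mean())
    st('chunk',blue&(w[...,1]>130))
p=load('top')[0]
a=cv2.resize(p[160:240,100:200,::-1],(400,320),interpolation=cv2.INTER_CUBIC); b=cv2.resize(p[160:240,240:340,::-1],(400,320),interpolation=cv2.INTER_CUBIC)
cv2.imwrite('pics/crop1.png',np.hstack([a,b]))
E
```

```text
scene bar 154 [ 556.1 -247.3  142. ] min [ 531. -291.  133.] max [ 594. -196.  146.] axis deg 103.8 sd [14.7 35.4]
scene red 246 [598.9 267.   34.1] min [577. 250.  22.] max [620. 284.  49.] axis deg -162.5 sd [ 7.8 10.8]
scene handle 0
scene rim 246 [ 488.8 -264.3] 60.8
scene board ((555.5779418945312, 246.05697631835938), (161.38206481933594, 140.57980346679688), 6.5658979415893555) 2623 11.457463073266643
scene chunk 197 [546.6 247.8  83.3] min [529. 229.  58.] max [559. 264. 159.] axis deg 110.1 sd [6.9 9.1]
top bar 95 [ 553.  -248.2  143.9] min [ 530. -293.  136.] max [ 590. -197.  151.] axis deg 103.2 sd [13.7 35.5]
top red 14 [607.7 270.7  30.9] min [602. 256.  27.] max [614. 282.  35.] axis deg 105.4 sd [2.5 8.3]
top handle 0
top rim 179 [ 486.3 -264. ] 60.1
top board ((555.2886962890625, 250.0859832763672), (160.4108428955078, 147.5253143310547), 6.4077324867248535) 993 12.420973295402348
top chunk 77 [537.8 244.3  84. ] min [523. 227.  50.] max [553. 270.  91.] axis deg 96.3 sd [7.7 9.7]
```

View pics/crop1.png

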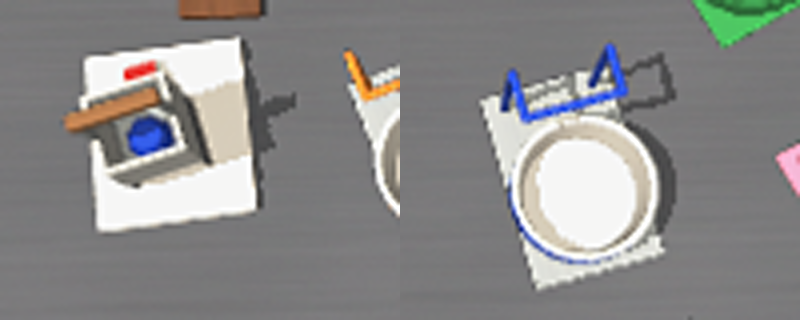

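Left half of the crop: the cup with the blue chunk at about (150,137), the handle bar from (68,122) to (158,97) and the red tab at (140,70). Right half: the white pot with a blue band, and its blue trip bar running from (525,115) to (625,92). The choice is confirmed. Next I'll refine the handle and the bar.

```bash
python3 - <<'E'
from h import *
P=np.array([487.5,-264.2])
for n in("scene","top"):
    p,d=load(n); w=cloud(n,d); z=w[...,2]
    hsv=cv2.cvtColor(p,cv2.COLOR_RGB2HSV); H,S=[hsv[...,i].astype(int) for i in range(2)]
    m=(z>162)&(z<178)&(np.abs(w[...,0]-555)<90)&(np.abs(w[...,1]-248)<90)
    q=w[m]; r=cv2.minAreaRect(q[:,:2].astype(np.float32)); c=q.mean(0); e,v=np.linalg.eigh(np.cov((q-c)[:,:2].T))
    print(n,'handle',len(q),c.round(1),np.round(r[0],1),np.round(r[1],1),r[2],'long axis',np.degrees(np.arctan2(v[1,1],v[0,1])).round(1), 'hue',np.median(H[m]))
    m=(H>108)&(H<130)&(S>110)&(z>132)&(z<156)&(w[...,1]<100); q=w[m]; a=np.radians(13)
    for _ in range(6):
        u=np.array([np.cos(a),np.sin(a)]); t=(q[:,:2]-P)@u; s=(q[:,:2]-P)@[-u[1],u[0]]
        k=(np.abs(t-58)<8)&(np.abs(s)<38); g=np.polyfit(s[k],t[k],1); a+=np.arctan(-g[0])*1.0
    k2=np.abs(t-58)<10
    print(n,'bar',k.sum(),'yaw',np.degrees(a).round(1),'dist',np.median(t[k]).round(1),'s range',s[k2].min().round(1),s[k2].max().round(1),'z',np.median(q[k,2]).round(1))
    # uprights
    # plate rect
    u=np.array([np.cos(a),np.sin(a)]); dd=w[...,:2]-P
    m=(z>2)&(z<10)&(S<45)&(np.hypot(dd[...,0],dd[...,1])<125)&(p.mean(-1)>120); q=w[m][:,:2].astype(np.float32); print(n,'plate',len(q),cv2.minAreaRect(q))
    # cup walls top z 112
    m=(z>106)&(z<118)&(np.abs(w[...,0]-555)<60)&(np.abs(w[...,1]-248)<60); q=w[m][:,:2].astype(np.float32); print(n,'walls',len(q),cv2.minAreaRect(q))
E
```

```text
scene handle 319 [545.5 250.3 168.9] [544.9 249.3] [15.8 76.2] 19.428577423095703 long axis 108.8 hue 15.0
scene bar 64 yaw 14.3 dist 58.8 s range -45.1 45.2 z 142.0
scene plate 906 ((488.91790771484375, -267.29364013671875), (234.8098907470703, 234.95306396484375), 62.80347442626953)
scene walls 279 ((544.8268432617188, 249.8333282470703), (72.21047973632812, 71.95331573486328), 18.34872817993164)
top handle 118 [543.3 249.7 169.6] [544.4 249.2] [15.2 76.5] 16.211957931518555 long axis 106.8 hue 13.0
top bar 43 yaw 14.6 dist 55.6 s range -46.3 43.9 z 143.1
top plate 833 ((484.643798828125, -264.3729248046875), (237.17645263671875, 245.74359130859375), 1.7129191160202026)
top walls 112 ((544.8685913085938, 248.6767578125), (71.78852844238281, 70.75682830810547), 18.64639663696289)
```

Request:
jog_arm(plan=[0.007,-0.005,0.001,0,0,-1,0.024,-0.018,0.005,0,0,-3.5,0.048,-0.037,0.01,0,0,-7,0.076,-0.058,0.015,0,0,-11,0.103,-0.079,0.02,0,0,-15,0.134,-0.102,0.025,0,0,-19.6,0.165,-0.126,0.03,0,0,-24,0.196,-0.15,0.035,0,0,-28.6,0.227,-0.173,0.035,0,0,-33,0.254,-0.194,0.035,0,0,-37,0.282,-0.215,0.035,0,0,-41,0.306,-0.234,0.035,0,0,-44.7,0.323,-0.247,0.035,0,0,-47.2,0.337,-0.257,0.035,0,0,-49.2,0.3435,-0.2625,0.035,0,0,-50.2,0.3435,-0.2625,0.035,0,0,-50.2], claw=0.06)

```text
clock: 1.7
eef_pos: [545.2, 248.8, 240.2]
eef_rot: [-3.141, 0.0, 1.89]
wrist_force: [-0.5, 0.3, -0.1]
finger_gap: 60.2
finger_force: 0.0
```

Over the handle and aligned with it. Descending to grasp height (TCP z about 143) and closing.

Request:
jog_arm(plan=[0,0,-0.01,0,0,0,0,0,-0.03,0,0,0,0,0,-0.055,0,0,0,0,0,-0.075,0,0,0,0,0,-0.09,0,0,0,0,0,-0.097,0,0,0,0,0,-0.097,0,0,0,0,0,-0.097,0,0,0])

```text
clock: 2.5
eef_pos: [544.9, 249.7, 144.1]
eef_rot: [3.141, -0.0, 1.891]
wrist_force: [-0.2, -0.3, -0.1]
finger_gap: 60.1
finger_force: 0.0
```

Request:
jog_arm(plan=[0,0,0,0,0,0,0,0,0,0,0,0,0,0,0,0,0,0,0,0,0,0,0,0,0,0,0,0,0,0,0,0,0,0,0,0,0,0,0,0,0,0,0,0,0,0,0,0], claw=0, force=45)

```text
clock: 3.3
eef_pos: [544.8, 249.2, 143.4]
eef_rot: [-3.141, 0.0, 1.891]
wrist_force: [-0.9, -0.6, 0.1]
finger_gap: 13.8
finger_force: 45.0
```

Gripped the bar (gap 13.8 mm, 45 N). Lifting.

Request:
jog_arm(plan=[0,0,0.003,0,0,0,0,0,0.01,0,0,0,0,0,0.022,0,0,0,0,0,0.04,0,0,0,0,0,0.06,0,0,0,0,0,0.08,0,0,0,0,0,0.1,0,0,0,0,0,0.12,0,0,0,0,0,0.14,0,0,0,0,0,0.16,0,0,0,0,0,0.175,0,0,0,0,0,0.185,0,0,0,0,0,0.19,0,0,0,0,0,0.19,0,0,0])

```text
clock: 4.7
eef_pos: [544.9, 249.3, 333.9]
eef_rot: [3.141, -0.0, 1.891]
wrist_force: [0.1, 0.3, -3.3]
finger_gap: 13.9
finger_force: 45.0
```

```bash
python3 - <<'E'
from h import *
p,d=snap('scene'); cv2.imwrite('pics/lift.png',cv2.resize(p[...,::-1],(800,600),interpolation=cv2.INTER_CUBIC))
print(manip.read_state()['wrist_force'])
E
```

```text
[ 0.70459488  0.08735275 -4.5792036 ]
```

View pics/lift.png

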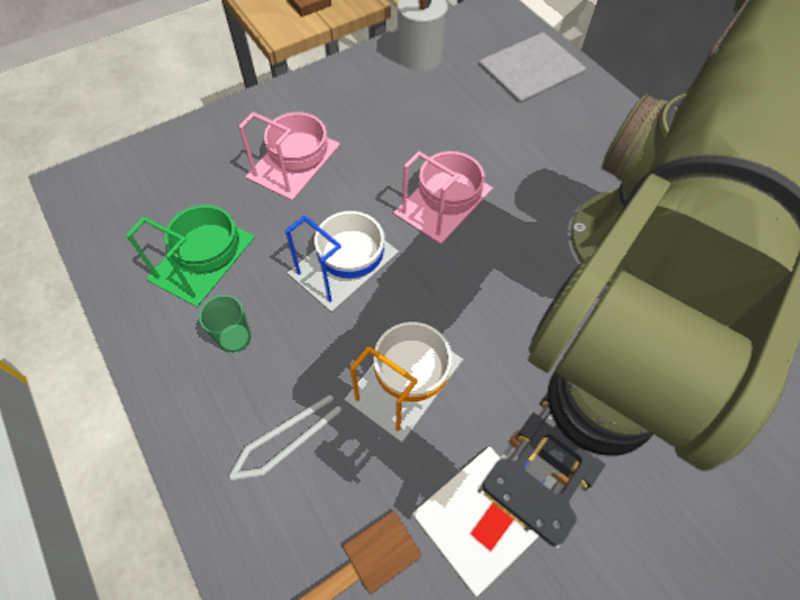

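The cup is lifted cleanly, with about 4 N of weight; the red tab is at (491,526) and the board is clear beneath it. Carrying it to above the blue pot.

Request:
jog_arm(plan=[-0.001,-0.005,0,0,0,0,-0.002,-0.015,0,0,0,-0.1,-0.004,-0.036,0,0,0,-0.3,-0.007,-0.062,0,0,0,-0.5,-0.01,-0.092,0,0,0,-0.7,-0.014,-0.123,0,0,0,-0.9,-0.018,-0.159,0,0,0,-1.2,-0.022,-0.195,0,0,0,-1.5,-0.026,-0.231,0,0,0,-1.8,-0.03,-0.267,0,0,0,-2,-0.034,-0.303,0,0,0,-2.3,-0.038,-0.339,0,0,0,-2.6,-0.042,-0.375,0,0,0,-2.8,-0.046,-0.411,0,0,0,-3.1,-0.049,-0.442,0,0,0,-3.4,-0.052,-0.467,0,0,0,-3.6,-0.054,-0.488,0,0,0,-3.7,-0.056,-0.503,0,0,0,-3.8,-0.057,-0.511,0,0,0,-3.9,-0.057,-0.5135,0,0,0,-3.9])

```text
clock: 6.75
eef_pos: [487.6, -264.6, 333.3]
eef_rot: [-3.141, -0.0, 1.822]
wrist_force: [0.7, 0.8, -3.9]
finger_gap: 13.5
finger_force: 45.0
```

Request:
jog_arm(plan=[0,0,-0.005,0,0,0,0,0,-0.015,0,0,0,0,0,-0.03,0,0,0,0,0,-0.045,0,0,0,0,0,-0.055,0,0,0,0,0,-0.06,0,0,0,0,0,-0.06,0,0,0])

```text
clock: 7.45
eef_pos: [487.8, -263.8, 272.9]
eef_rot: [-3.141, -0.001, 1.823]
wrist_force: [-0.0, -0.1, -3.8]
finger_gap: 13.7
finger_force: 45.0
```

```bash
python3 - <<'E'
from h import *
p,d=snap('scene'); cv2.imwrite('pics/over.png',cv2.resize(p[60:260,120:390,::-1],(800,593),interpolation=cv2.INTER_CUBIC))
s=manip.read_state(); print(s['wrist_force'],s['eef_pos'],s['eef_rot'])
w=cloud('scene',d); hsv=cv2.cvtColor(p,cv2.COLOR_RGB2HSV); H,S=[hsv[...,i].astype(int) for i in range(2)]
m=((H<4)|(H>175))&(S>180)&(w[...,1]<0); q=w[m]; u=np.array([np.cos(np.radians(14.4)),np.sin(np.radians(14.4))]); dd=q[:,:2]-[487.5,-264.2]
t=dd@u; l=dd@[-u[1],u[0]]; print(len(q),'t',t.min(),t.max(),'lat',l.min(),l.max(),'z',q[:,2].min(),q[:,2].max())
E
```

```text
[ 0.35862462 -0.2672397  -4.30332618] [ 487.94059012 -264.03857584  273.58894478] [3.14150687e+00 4.03051536e-05 1.82281744e+00]
181 t 38.5460772201185 78.84075453000577 lat -14.895557494994405 16.088445867552146 z 151.21356271266143 175.77867310839758
```

View pics/over.png

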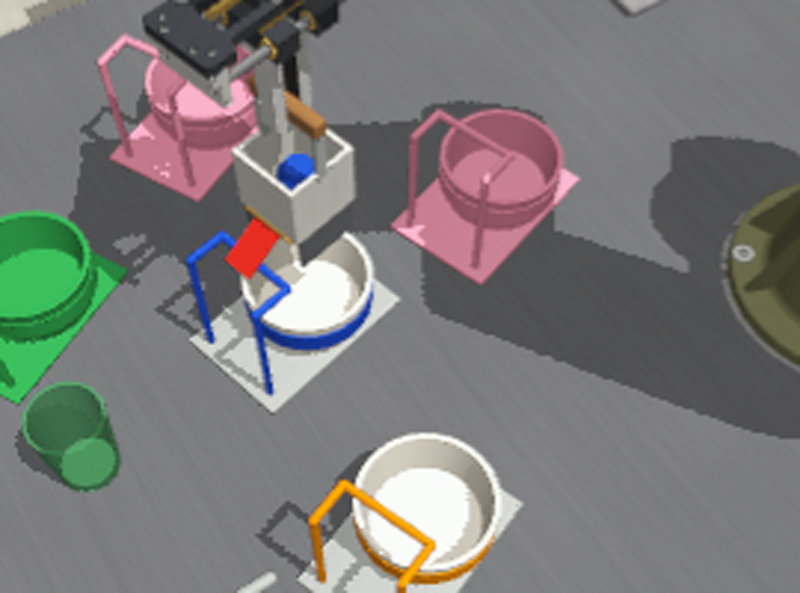

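The red tab at (253,247) hangs above the blue bar, centred between the two arms (lateral −15..+16 mm, reaching 39–79 mm from the pot's middle line). The chunk is still in the cup at (296,170). Lowering gently.

Request:
jog_arm(plan=[0,0,-0.004,0,0,0,0,0,-0.01,0,0,0,0,0,-0.014,0,0,0,0,0,-0.017,0,0,0,0,0,-0.02,0,0,0,0,0,-0.023,0,0,0,0,0,-0.026,0,0,0,0,0,-0.029,0,0,0,0,0,-0.032,0,0,0,0,0,-0.034,0,0,0,0,0,-0.034,0,0,0])

```text
clock: 8.6
eef_pos: [487.8, -264.0, 238.9]
eef_rot: [-3.141, -0.001, 1.823]
wrist_force: [0.5, -0.6, -3.7]
finger_gap: 13.3
finger_force: 45.0
```

Request:
jog_arm(plan=[0,0,-0.003,0,0,0,0,0,-0.006,0,0,0,0,0,-0.009,0,0,0,0,0,-0.012,0,0,0,0,0,-0.014,0,0,0,0,0,-0.014,0,0,0,0,0,-0.014,0,0,0,0,0,-0.014,0,0,0,0,0,-0.014,0,0,0])

```text
clock: 9.5
eef_pos: [487.7, -264.2, 225.4]
eef_rot: [-3.141, -0.0, 1.823]
wrist_force: [-2.9, -1.2, 0.3]
finger_gap: 13.9
finger_force: 45.0
```

```bash
python3 - <<'E'
from h import *
p,d=snap('scene'); cv2.imwrite('pics/open.png',cv2.resize(p[60:260,120:390,::-1],(800,593),interpolation=cv2.INTER_CUBIC))
s=manip.read_state(); print(s['wrist_force'],s['eef_pos'],s['eef_rot'])
E
```

```text
[-1.95192271 -0.71129487  0.89153774] [ 487.76578358 -264.22496586  225.42470855] [-3.14138435e+00 -4.77770298e-05  1.82252796e+00]
```

View pics/open.png

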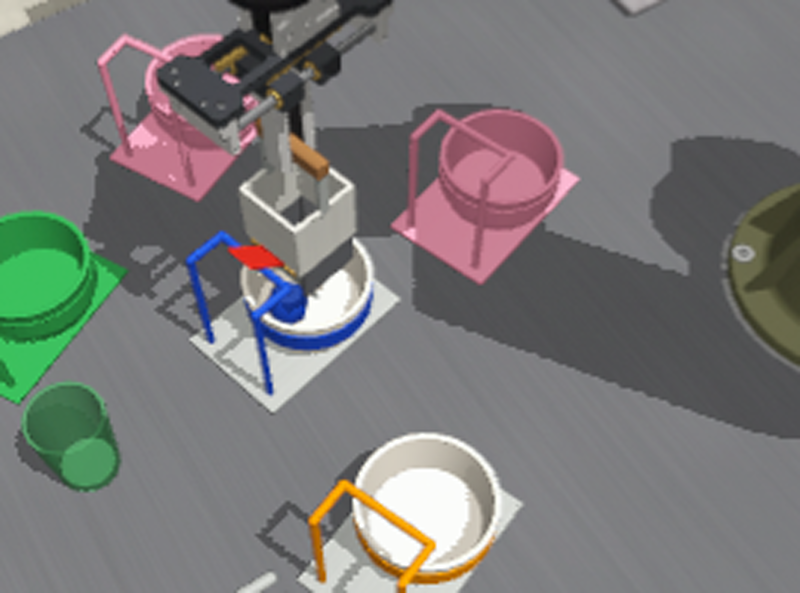

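The chunk lies in the blue pot at (290,302), the cup is empty, and the tab at (257,257) rests on the bar. Rising slowly so the flap shuts, then checking.

Request:
jog_arm(plan=[0,0,0.004,0,0,0,0,0,0.009,0,0,0,0,0,0.015,0,0,0,0,0,0.021,0,0,0,0,0,0.028,0,0,0,0,0,0.036,0,0,0,0,0,0.045,0,0,0,0,0,0.055,0,0,0,0,0,0.067,0,0,0,0,0,0.08,0,0,0,0,0,0.092,0,0,0,0,0,0.101,0,0,0,0,0,0.106,0,0,0,0,0,0.108,0,0,0,0,0,0.108,0,0,0])

```text
clock: 11.05
eef_pos: [487.8, -264.2, 333.3]
eef_rot: [-3.141, -0.0, 1.823]
wrist_force: [-0.1, -0.3, -2.2]
finger_gap: 13.8
finger_force: 45.0
```

```bash
python3 - <<'E'
from h import *
p,d=snap('scene'); cv2.imwrite('pics/up.png',cv2.resize(p[60:260,120:390,::-1],(800,593),interpolation=cv2.INTER_CUBIC))
s=manip.read_state(); print(s['wrist_force'],s['eef_pos'],s['eef_rot'])
w=cloud('scene',d); hsv=cv2.cvtColor(p,cv2.COLOR_RGB2HSV); H,S=[hsv[...,i].astype(int) for i in range(2)]
m=((H<4)|(H>175))&(S>180)&(w[...,1]<0); q=w[m]; u=np.array([np.cos(np.radians(14.4)),np.sin(np.radians(14.4))]); dd=q[:,:2]-[487.5,-264.2]
t=dd@u; l=dd@[-u[1],u[0]]; print(len(q),'t',t.min(),t.max(),'lat',l.min(),l.max(),'z',q[:,2].min(),q[:,2].max())
E
```

```text
[ 0.124725    0.45147414 -2.0774875 ] [ 487.78732982 -264.18464516  333.04749864] [-3.14116379e+00 -4.40822585e-04  1.82257366e+00]
206 t 38.98780235705504 78.0431087146624 lat -14.092457483899587 16.268855788376836 z 210.46118997250915 235.61186417159263
```

View pics/up.png

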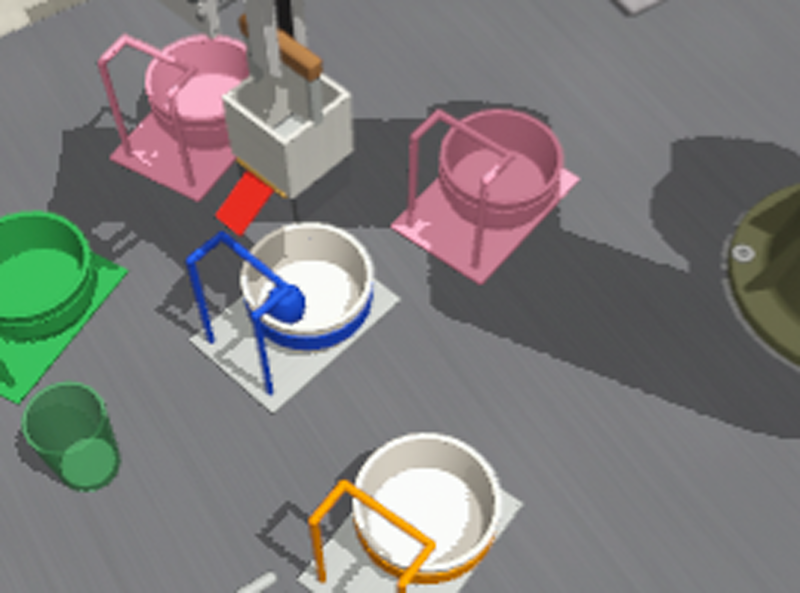

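The chunk stays inside the blue pot at (290,302). The empty cup's flap has shut (tab offset from the TCP unchanged, so no slip in the grip). Carrying it back to above the middle of the board.

Request:
jog_arm(plan=[0.001,0.005,0,0,0,-0.1,0.002,0.015,0,0,0,-0.2,0.005,0.036,0,0,0,-0.5,0.008,0.062,0,0,0,-1,0.012,0.092,0,0,0,-1.4,0.016,0.123,0,0,0,-1.9,0.021,0.159,0,0,0,-2.4,0.026,0.195,0,0,0,-3,0.031,0.231,0,0,0,-3.6,0.035,0.267,0,0,0,-4.1,0.04,0.303,0,0,0,-4.7,0.045,0.339,0,0,0,-5.2,0.05,0.375,0,0,0,-5.8,0.054,0.409,0,0,0,-6.3,0.058,0.439,0,0,0,-6.8,0.062,0.465,0,0,0,-7.2,0.065,0.486,0,0,0,-7.5,0.067,0.501,0,0,0,-7.7,0.068,0.509,0,0,0,-7.9,0.068,0.511,0,0,0,-7.9])

```text
clock: 13.1
eef_pos: [555.7, 247.3, 333.3]
eef_rot: [-3.141, 0.0, 1.685]
wrist_force: [-0.5, -0.8, -3.2]
finger_gap: 13.7
finger_force: 45.0
```

Request:
jog_arm(plan=[0,0,-0.005,0,0,0,0,0,-0.015,0,0,0,0,0,-0.03,0,0,0,0,0,-0.05,0,0,0,0,0,-0.07,0,0,0,0,0,-0.09,0,0,0,0,0,-0.11,0,0,0,0,0,-0.13,0,0,0,0,0,-0.148,0,0,0,0,0,-0.162,0,0,0,0,0,-0.172,0,0,0,0,0,-0.178,0,0,0,0,0,-0.182,0,0,0,0,0,-0.184,0,0,0,0,0,-0.186,0,0,0,0,0,-0.186,0,0,0])

```text
clock: 14.7
eef_pos: [555.9, 246.8, 147.5]
eef_rot: [3.141, -0.0, 1.685]
wrist_force: [0.4, -0.2, -3.2]
finger_gap: 13.5
finger_force: 45.0
```

Request:
jog_arm(plan=[0,0,-0.001,0,0,0,0,0,-0.002,0,0,0,0,0,-0.003,0,0,0,0,0,-0.0038,0,0,0,0,0,-0.0038,0,0,0,0,0,-0.0038,0,0,0])

```text
clock: 15.3
eef_pos: [555.8, 246.8, 143.6]
eef_rot: [-3.142, 0.0, 1.685]
wrist_force: [1.3, 0.5, -3.5]
finger_gap: 13.4
finger_force: 45.0
```

```bash
python3 - <<'E'
from h import *
p,d=snap('scene'); cv2.imwrite('pics/down.png',cv2.resize(p[250:384,240:380,::-1],(627,600),interpolation=cv2.INTER_CUBIC))
print(manip.read_state()['wrist_force'],manip.read_state()['eef_pos'])
w=cloud('scene',d); hsv=cv2.cvtColor(p,cv2.COLOR_RGB2HSV); H,S=[hsv[...,i].astype(int) for i in range(2)]
q=w[((H<4)|(H>175))&(S>180)&(w[...,1]>150)]; print(q.min(0),q.max(0))
E
```

```text
[ 0.00811212 -0.72109756 -3.3121421 ] [555.86910376 246.83693536 143.68497098]
[606.92863033 240.63131778  21.17837961] [644.96733877 268.35611057 278.64396701]
```

View pics/down.png

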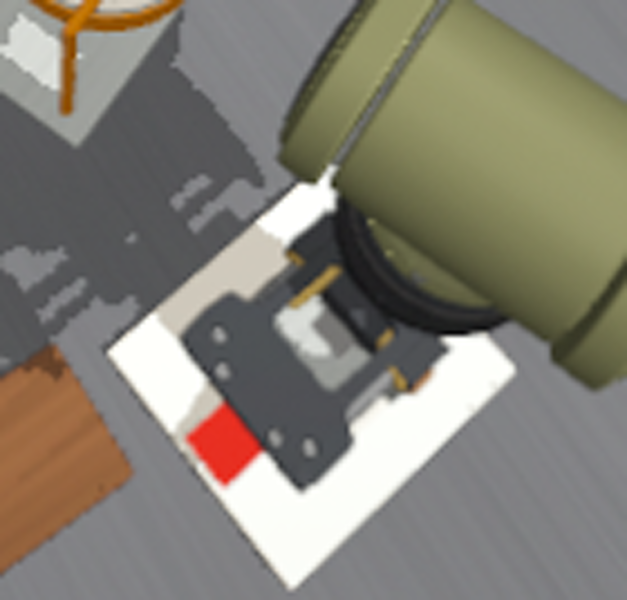

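The cup is over the middle of the board, with the tab at (225,443) just inside its edge. The hand still carries the weight, so I'm lowering in half-millimetre steps.

Request:
jog_arm(plan=[0,0,-0.0005,0,0,0,0,0,-0.0005,0,0,0,0,0,-0.001,0,0,0,0,0,-0.001,0,0,0])

```text
clock: 15.75
eef_pos: [556.1, 246.9, 143.4]
eef_rot: [3.141, -0.0, 1.685]
wrist_force: [-1.6, -1.3, 5.9]
finger_gap: 13.9
finger_force: 45.0
```

Touched down (+5.9 N). Opening slowly, then backing off upward.

Request:
jog_arm(plan=[0,0,0.0003,0,0,0,0,0,0.0003,0,0,0,0,0,0.0003,0,0,0,0,0,0.0003,0,0,0,0,0,0.0003,0,0,0,0,0,0.0003,0,0,0], claw=0.05)

```text
clock: 16.35
eef_pos: [555.8, 246.8, 142.9]
eef_rot: [-3.142, 0.0, 1.685]
wrist_force: [-0.1, -0.1, 0.2]
finger_gap: 49.7
finger_force: 0.0
```

Request:
jog_arm(plan=[0,0,0.004,0,0,0,0,0,0.012,0,0,0,0,0,0.025,0,0,0,0,0,0.045,0,0,0,0,0,0.07,0,0,0,0,0,0.095,0,0,0,0,0,0.12,0,0,0,0,0,0.14,0,0,0,-0.02,0.01,0.15,0,0,0,-0.05,0.03,0.15,0,0,0,-0.085,0.055,0.15,0,0,0,-0.12,0.08,0.15,0,0,0,-0.15,0.105,0.15,0,0,0,-0.17,0.12,0.15,0,0,0,-0.18,0.13,0.15,0,0,0,-0.18,0.13,0.15,0,0,0])

```text
clock: 17.95
eef_pos: [375.2, 377.6, 293.8]
eef_rot: [3.141, -0.001, 1.686]
wrist_force: [0.9, 0.2, -0.3]
finger_gap: 50.0
finger_force: 0.0
```

```bash
python3 - <<'E'
from h import *
p,d=snap('scene'); cv2.imwrite('pics/end.png',cv2.resize(p[...,::-1],(800,600),interpolation=cv2.INTER_CUBIC))
w=cloud('scene',d); z=w[...,2]; q=w[(np.abs(z-112)<6)&(np.abs(w[...,0]-555)<60)&(np.abs(w[...,1]-247)<60)][:,:2].astype(np.float32); print('walls',cv2.minAreaRect(q))
S=cv2.cvtColor(p,cv2.COLOR_RGB2HSV)[...,1]
q=w[(S<40)&(p.mean(-1)>170)&(np.abs(z-12)<5)&(w[...,1]>130)&(w[...,0]>430)][:,:2].astype(np.float32); print('board',cv2.minAreaRect(q))
q=w[(np.abs(z-169)<7)&(np.abs(w[...,0]-555)<60)&(np.abs(w[...,1]-247)<60)]; print('handle',q.mean(0),cv2.minAreaRect(q[:,:2].astype(np.float32)))
H=cv2.cvtColor(p,cv2.COLOR_RGB2HSV)[...,0]
m=(H>108)&(H<130)&(S>130)&(np.hypot(w[...,0]-487.5,w[...,1]+264.2)<56)&(z<75); q=w[m]; print('chunk',len(q),q.mean(0),q.max(0))
E
```

```text
walls ((557.2318115234375, 246.66355895996094), (72.04521179199219, 70.41567993164062), 6.774560451507568)
board ((555.8160400390625, 246.13229370117188), (160.6577911376953, 140.64910888671875), 6.476771354675293)
handle [557.38585514 248.50526594 169.03309959] ((556.7059936523438, 247.07908630371094), (14.870768547058105, 76.45643615722656), 6.744752407073975)
chunk 98 [ 514.9126593  -253.31990427   43.8632333 ] [ 532.63442767 -242.45064924   53.88168203]
```

View pics/end.png

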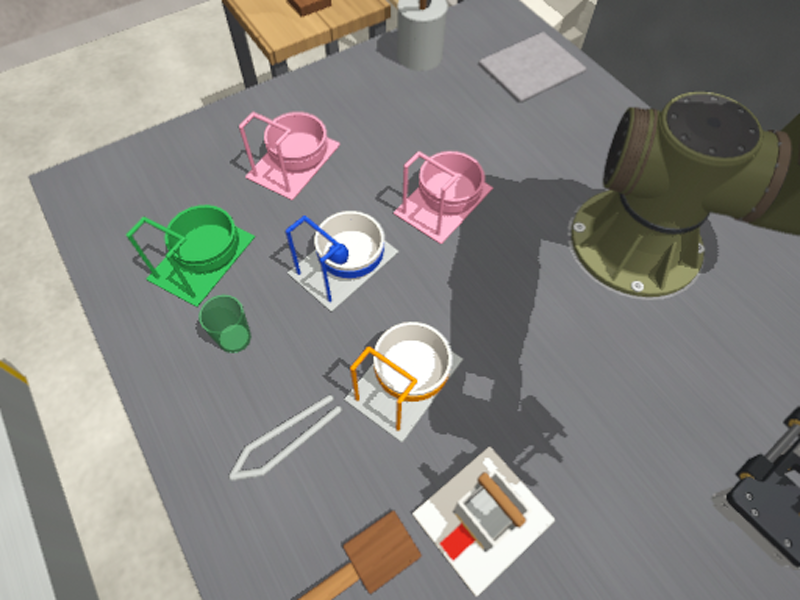

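The empty cup stands upright at (495,510), about 1.5 mm from the board's centre. The chunk is in the blue pot at (338,253) with its top near z = 54, below the 61 mm rim. Everything else is where it was, and the arm is clear.

```bash
python3 -c "
from cell import manip
print(manip.sign_off())"
```

```text
the job is handed in; nothing more can be done
None
```

The blue glass chunk is in the blue-banded pot, the empty cup is back upright within about 2 mm of the board's middle, and the job was handed in at about 18 s with nothing else disturbed.

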